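Tip a thin plate up out of its block and set it on the sloped stand

TASK

The thin aluminium plate lies flush in the wooden tip-up block, so its edges cannot be gripped. Press down the plate's free end, the one over the open well, until the plate tips and is left leaning in the block by itself; then take it by the raised edge, lift it out and set it gently on the green sloped stand: lower end on the ledge, lying flat against the back, in the middle. Let go of it, and leave the other things on the bench where they are.

Things in the scene. Friction and masses are not known exactly. Their poses are not given: they have to be found in the camera images.
- plate_center (a point): Centre of the loose aluminium plate, 160 x 95 x 8 mm, 0.33 kg, half-way through its thickness. Own axes: x along the 160 mm length, towards the end that hangs over the well at the start (the free end to press); y across the width; z out of its upper face (up when it lies flat).
- bed_edge (a point): Middle of the top line of the free-turning 16 mm steel roller over which the plate tips; part of the fixed wooden tip-up block, 80 mm above the bench. Axes: x level, from bed to well, roughly to the robot's right; y along the roller; z up. At the start the flat plate covers x -90 to +70 mm here. Pressing its free end (about x +50) down 25 mm with about 1 N is enough: it then rolls into the well by itself.
- tip_block: The wooden block; origin on its underside below bed_edge, same axes. Bed x -95 to -12 mm, 80 mm high. Rear wall x -104 to -93; side walls inner faces y +-50.5, 10 thick, x -104 to +92: 88 mm high, flush with the flat plate. Well x +8 to +80, floor 6 mm high, sloped steel board in front. The tipped plate stays leaning on the roller at about 55 degrees from level, raised end roughly to the robot's left.
- stand_seat (a point): Where the centre of the plate belongs on the fixed green stand, and how it shall lie. Axes: x down along the slope (55 degrees below level, roughly to the robot's right); y level, across the stand; z square out of the slope. The back's face is at z -4 mm, x -15 to +80, y +-63 mm, so a seated plate sticks out 65 mm above it.
- stand: The green stand; origin under the centre of its 150 x 130 mm base; x level, roughly to the robot's right; z up. In the axes of stand_seat its ledge, square to the back, has its face at x +80 mm and reaches out to z +20 mm, where a lip rises 12 mm (to x +68): a 24 mm wide channel for the 8 mm plate.
- nail_carton: Bystander: small white and blue carton, 90 x 66 x 35 mm; origin at the centre of its underside. It stands between a fixed blue vise (134 mm tall, front left of the work) and a fixed lever punch (365 mm tall with its lever, back left, x 0.62 to 0.83, y 0.08 to 0.17 m): keep the arm clear of both.
- grease_tin: Bystander: red round tin with a grey lid, 64 mm across, 47 mm high; origin at the centre of its underside.
- wood_wedge: Bystander: wooden wedge, 68 x 106 x 26 mm; origin at the centre of its underside.
- tape_measure: Bystander: grey tape measure, 61 x 84 x 58 mm; origin at the centre of its underside.

How it is judged:
On the way, in this order (a step that is already met when the one before it is completed fails the run):
1. the plate has been tipped up and leans in the block by itself, untouched (angle between plate_center's own z axis and vertical between 0.7 and 1.15 rad and distance between plate_center and bed_edge below 0.03 m and contact force between the fingers and plate below 0.2 N), for 0.2 s.
2. the plate has been lifted clear of the block (height (world z) of plate_center above 0.13 m and contact force between the fingers and plate above 1 N and contact force between tip_block and plate below 0.1 N), for 0.1 s.
At the end, for the whole second after the job is handed in: The plate lies on the green stand, released and at rest: its lower end down on the ledge (within 6 mm along the slope), flat against the back (centre within 6 mm, within 0.1 rad), and its centre no more than 25 mm from the middle of the stand (distance between plate_center and stand_seat below 0.025 m and x of plate_center in the frame of stand_seat between -0.006 and 0.006 m and z of plate_center in the frame of stand_seat below 0.006 m and angle between the z axis of plate_center and the z axis of stand_seat, either way round below 0.1 rad and angle between the y axis of plate_center and the y axis of stand_seat, either way round below 0.1 rad and contact force between the fingers and plate below 0.1 N and linear speed of plate below 0.02 m/s); the robot touches nothing.
It fails at once if a bystander (carton, tin, wedge, tape measure) is moved by more than 30 mm (distance of any of nail_carton, grease_tin, wood_wedge, tape_measure from where it was at the start of the episode above 0.03 m).
It fails at once if the plate is set down or dropped roughly on the stand (more than 80 N between them) (contact force between plate and stand above 80 N).
It also fails if it takes over 54 s, if anything falls off the work surface, if the arm or the gripper's body presses on something with over 40 N, if the wrist force passes 120 N, or if a joint passes its speed limit or range.

ROBOT

A 6-joint arm with a two-finger parallel gripper is mounted at the origin on a cart in front of the work surface, level with it; the furniture and walls round the work are solid. World frame = base frame: x ahead of the robot, y to its left, z up, the work surface at z = 0. Lengths are in m, angles in rad, forces in N, time in s.
With the tool pointing down it reaches from about 0.35 to 0.775 m from the base axis. Payload 5.5 kg.
Tool frame: the origin (TCP) lies at the very end of the fingers, on their centre line; the grasp point (between the pads) lies 19 mm behind it; z points along the fingers, y is the line along which they close (so a half turn about z gives the same grasp; the last joint's range is limited). The gripper opens to 85 mm and grips with 20 to 120 N. Pads are 22 mm wide; open, the fingers measure 114 mm over their backs; the gripper's body (76 mm by 85 mm) begins 54 mm behind the grasp point. The pads swing forward as they close: fully open they stand 13 mm farther back than shut.
Start: joints at [-1.435, 0.313, 0.046, 1.304, 0, 1.431], TCP at [0.157, -0.553, 0.231] pointing down, gripper open.
Joint ranges: [-2.76, 2.76], [-0.86, 1.69], [-1.03, 1.26], [-2.2, 2.34], [-1.47, 1.5], [-3.14, 3.14]. Speed limits (rad/s): [2.57, 2.57, 3.14, 3.14, 3.14, 3.14].

INTERFACE

Orientations are given as a unit quaternion [w, x, y, z].
In Python, from workcell import env gives the robot as it stands. The module is installed in compiled form; this text tells all that it offers.
- The arm moves only by the tool jog_arm, never from a script. Its arguments are lists of equal length, an entry for each row: "gripper": the opening, from 0 (shut) to 1 (fully open); "offset": the shift along the world's x, y, z in cm, a list of three; "twist": the turn about the world's z in degrees. In form: {"gripper": [gripper, ...], "offset": [[dx, dy, dz], ...], "twist": [twist, ...]}. A call has exactly 8 rows; each row is the pose to reach, as a shift and turn from the pose commanded when the call began; what a row does not reach only later rows make up. A row lasts 1/8 s, in which the tool goes at most 62.5 mm and 10.7 degrees, less where a joint would pass 70% of its speed; a pose out of reach is approached as far as the arm can. A call with a gripper value outside its range is refused whole. The fingers move at their own pace and stop on an object; "squeeze" is the grip in N (left out, the last holds). Time passes only in rows, so rows that repeat a pose let the fingers close, or fill a call up. It gives the time, the measured TCP pose, the force, the opening and the grip force at its end, in the units of the state.
- env.get_state(): the state, without advancing time (a new reading comes with each control period).
- env.read_camera(name): name is "scene" or "top" or "wrist"; returns a dict with "image" (420x560x3 uint8, red, green, blue), "z_map" (420x560 float32, m along the optical axis (not along the pixel's ray), 0 where there is no reading), "fovy" (degrees; the focal length in pixels is half the picture's height over the tangent of half this angle, whatever the lens; pixels are square), "cx", "cy" (the principal point, pixels), "cam_to_world" (4x4, takes a point from camera to world coordinates). Camera axes: x right, y up, looking along -z (the intrinsics and any distortion apply to the point x, -y, -z); pixel columns grow to the right and rows downward; lengths in m; the calibration is good to about 2 mm. The wrist camera is an equidistant fisheye: a pixel r from the principal point sees the ray r / f radians off the axis. A picture is of the moment at which its call begins.
- env.hand_in(): hands the job in; it is judged then, once.
The state is a dict: "clock": time; "joint_pos": joint angles; "qvel": joint speeds; "tau": joint torques, N m; "tcp_pos": TCP position; "orientation": TCP orientation; "wrist_force": force on the tool from outside, world axes, zero at the start; "ft_torque": the same for the moment, N m; "finger_gap": finger opening in m; "grip_force": force on a finger pad.
Only numpy, scipy, OpenCV 4.12 (cv2) and the standard library are available. Lean on these libraries where they do the work, as an engineer would, in place of code of your own. Each camera call takes 0.05 s, during which the arm holds its last target. There are 200 camera calls.

## Working session

There is one attempt and no reset: what is moved stays moved. The work goes in short steps, Python scripts to look and compute and a tool call to move; the robot and the scene stay as the last step left them, time stands still between calls to the robot, and variables do not carry over. Pictures are saved under pics/ and viewed, at most 13 in all, crops included, and the job is handed in when it is done.

Besides the shell and the picture viewer there is one more tool, called after "Request:" as a command line: name --pt "numbers of a row" for each row, then --argument value for the rest. jog_arm: Moves the arm, as the interface text tells. Its arguments: {"type":"object","properties":{"gripper":{"type":"array"},"offset":{"type":"array"},"twist":{"type":"array"},"squeeze":{"type":"number"}},"required":["gripper","offset","twist"]}

```bash
mkdir -p pics
cat > h.py <<'E'
import numpy as np, cv2
from workcell import env
def cam(n):
    c=env.read_camera(n); return c
def pts(c):
    im=c["image"];h,w=im.shape[:2];f=h/2/np.tan(np.radians(c["fovy"])/2)
    v,u=np.mgrid[:h,:w];z=c["z_map"]
    P=np.stack([(u-c["cx"])/f*z,-(v-c["cy"])/f*z,-z,np.ones_like(z)],-1)
    return (P@np.array(c["cam_to_world"]).T)[...,:3]
E
python3 - <<'E'
from h import *
for n in("scene","top"):
    c=cam(n);cv2.imwrite(f"pics/{n}0.png",c["image"][...,::-1]);np.savez(f"{n}0.npz",P=pts(c),im=c["image"])
    print(n,c["fovy"],c["cx"],c["cy"],np.round(c["cam_to_world"],3).tolist())
s=env.get_state();print(s)
E
```

```text
scene 46.77228376722658 282.20286581199247 203.76922736167975 [[0.725, 0.351, -0.593, -0.155], [-0.689, 0.364, -0.627, -0.995], [-0.005, 0.863, 0.506, 0.672], [0.0, 0.0, 0.0, 1.0]]
top 46.553666597357505 277.74330179661894 220.28360063363758 [[0.03, 0.986, -0.165, 0.337], [-0.999, 0.026, -0.023, -0.273], [-0.018, 0.165, 0.986, 1.276], [0.0, 0.0, 0.0, 1.0]]
{'clock': 0.1, 'joint_pos': array([-1.43458591e+00,  3.13908567e-01,  4.50854043e-02,  1.30360901e+00,
       -2.63816209e-05,  1.43121180e+00]), 'qvel': array([ 0.00075342, -0.00315687,  0.00315846, -0.00046623, -0.00055476,
        0.00111709]), 'tau': array([ 2.77168714e-03, -4.81724632e+01,  2.99244493e+01,  1.26869272e-02,
       -2.39706715e-04, -2.02665362e-06]), 'tcp_pos': array([ 0.15650739, -0.55280878,  0.23050463]), 'orientation': array([-8.17943288e-04,  9.90506868e-01,  1.37460814e-01, -1.18109054e-05]), 'wrist_force': array([-0.29142022,  0.55233454, -0.08407284]), 'ft_torque': array([-0.03299916, -0.03927097, -0.03176936]), 'grip_force': 0.0, 'finger_gap': 0.08556704320290155}
```

View pics/scene0.png

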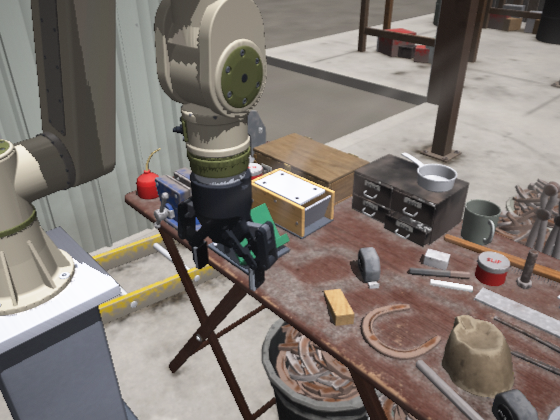

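View pics/top0.png

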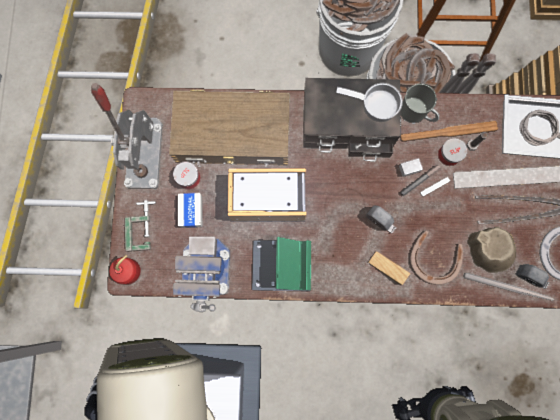

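The scene view shows the plate lying flush in the orange block, around pixel (290,188), with the green stand partly behind the gripper. The top view shows the block at columns 229–305, rows 168–215, and the stand at columns 253–311, rows 237–292. Its up direction is world +x and right is −y.

Run:
```python
from h import *
d=np.load("top0.npz");P=d["P"];im=d["im"];hsv=cv2.cvtColor(im,cv2.COLOR_RGB2HSV)
def reg(a,b,c,e):
    m=np.zeros(im.shape[:2],bool);m[b:e,a:c]=1;return m
R=reg(222,162,312,222)
top=R&(P[...,2]>.078)&(P[...,2]<.1)
pl=top&(hsv[...,1]<60)
def rect(m,n):
    m=m.astype(np.uint8);k,l,s,_=cv2.connectedComponentsWithStats(m);i=1+np.argmax(s[1:,4]);m=l==i
    q=P[m];q=q[q[:,2]>0];(c,sz,a)=cv2.minAreaRect((q[:,:2]*1000).astype(np.float32))
    print(n,"c",np.round(c,1),"sz",np.round(sz,1),"ang",round(a,2),"z",np.round(np.percentile(q[:,2],[5,50,95])*1000,1),"n",m.sum(),"mean",np.round(q.mean(0)*1000,1),'bbox',s[i])
    return m
rect(pl,"plate");rect(top,"blocktop")
H=hsv[...,0];S=hsv[...,1];V=hsv[...,2]
g=reg(245,230,320,300)&(H>60)&(H<90)&(S>100)
m=rect(g,"green")
# sections along image columns through the stand: print z, x, y
for r in (250,265,280):
    print(r,[(u,*(P[r,u]*1000).round().astype(int)[1:]) for u in range(248,318,3)])
print([(r,*(P[r,290]*1000).round().astype(int)) for r in range(232,300,4)])
# plane fit of green slope
q=P[m];k=(q[:,2]>.035)&(q[:,2]<.085);q=q[k]
for _ in range(3):
    c=q.mean(0);n=np.linalg.svd(q-c,full_matrices=False)[2][2];q=q[abs((q-c)@n)<.004]
n*=np.sign(n[2]);print("plane",c.round(4),n.round(4),len(q),np.degrees(np.arccos(n[2])),np.degrees(np.arctan2(n[1],n[0])))
```

```text
plate c [ 609.6 -210.5] sz [100.2 161.7] ang 1.13 z [82.6 86.6 90.4] n 2451 mean [ 608.4 -211.1   86.6] bbox [ 233  172   65   40 2451]
blocktop c [ 606.5 -214.4] sz [121.1 194.4] ang 1.21 z [82.1 86.5 90.3] n 3241 mean [ 606.4 -206.2   86.4] bbox [ 227  169   79   48 3241]
green c [ 414.8 -275.4] sz [ 61.  155.8] ang 89.94 z [23.  63.5 97.3] n 1179 mean [ 430.  -274.4   69.2] bbox [ 276  237   26   53 1179]
250 [(248, np.int64(-167), np.int64(-7)), (251, np.int64(-176), np.int64(0)), (254, np.int64(-184), np.int64(7)), (257, np.int64(-192), np.int64(9)), (260, np.int64(-200), np.int64(6)), (263, np.int64(-207), np.int64(4)), (266, np.int64(-215), np.int64(5)), (269, np.int64(-223), np.int64(7)), (272, np.int64(-231), np.int64(1)), (275, np.int64(-239), np.int64(3)), (278, np.int64(-249), np.int64(98)), (281, np.int64(-256), np.int64(88)), (284, np.int64(-263), np.int64(76)), (287, np.int64(-270), np.int64(69)), (290, np.int64(-278), np.int64(54)), (293, np.int64(-285), np.int64(47)), (296, np.int64(-293), np.int64(34)), (299, np.int64(-301), np.int64(22)), (302, np.int64(-309), np.i
[... 2244 characters left out ...]
p.int64(-278), np.int64(61)), (256, np.int64(451), np.int64(-278), np.int64(57)), (260, np.int64(441), np.int64(-278), np.int64(57)), (264, np.int64(431), np.int64(-279), np.int64(57)), (268, np.int64(421), np.int64(-279), np.int64(53)), (272, np.int64(411), np.int64(-279), np.int64(55)), (276, np.int64(401), np.int64(-279), np.int64(60)), (280, np.int64(391), np.int64(-280), np.int64(59)), (284, np.int64(382), np.int64(-280), np.int64(52)), (288, np.int64(372), np.int64(-280), np.int64(53)), (292, np.int64(363), np.int64(-281), np.int64(-2)), (296, np.int64(353), np.int64(-281), np.int64(-3))]
plane [ 0.4305 -0.2757  0.0603] [ 0.008  -0.8166  0.5772] 680 54.74531782020404 -89.43599491597396
```

Run:
```python
import cv2
a=cv2.imread("pics/top0.png")[160:300,170:325];cv2.imwrite("pics/topc.png",cv2.resize(a,None,fx=4,fy=4,interpolation=cv2.INTER_CUBIC))
```

```text
(no output)
```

View pics/topc.png

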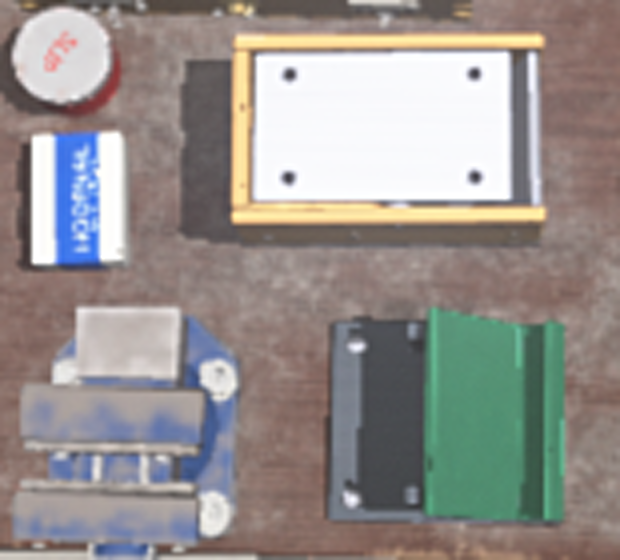

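The crop shows the block's left wall at column 235, the white plate at columns 255–512 and the open well at 512–540. It also shows the green slope at 428–525, with its channel and lip at 525–563. The measured points agree with each other: plate top z ≈ 87 mm, slope 54.7°, bed_edge ≈ (0.607, −0.2205), and a block x-axis azimuth of about −89°. I'll start moving.

Request:
jog_arm --gripper '[0, 0, 0, 0, 0, 0, 0, 0]' --pt "5.5 3.4 0" --pt "11 6.8 0" --pt "16.5 10.2 0" --pt "22 13.6 0" --pt "27.5 17 0" --pt "33 20.4 -2" --pt "38.5 23.8 -4" --pt "43 26.5 -6" --twist '[-2, -4, -6, -8, -10, -12, -14, -14.6]'

```text
clock: 1.1
tcp_pos: [0.5766, -0.294, 0.1755]
orientation: [0.0, 1.0, 0.01, 0.0]
wrist_force: [0.2, -0.5, 0.4]
finger_gap: -0.0003
grip_force: 0.0
```

Request:
jog_arm --gripper '[0, 0, 0, 0, 0, 0, 0, 0]' --pt "2 1.3 0" --pt "2 1.3 -2" --pt "2 1.3 -4" --pt "2 1.3 -4" --pt "2 1.3 -4" --pt "2 1.3 -4" --pt "2 1.3 -4" --pt "2 1.3 -4" --twist '[0, 0, 0, 0, 0, 0, 0, 0]'

```text
clock: 2.1
tcp_pos: [0.5951, -0.2825, 0.1367]
orientation: [0.0, 1.0, 0.01, 0.0]
wrist_force: [-0.5, 0.9, 0.2]
finger_gap: 0.0
grip_force: 0.0
```

Run:
```python
from h import *
c=cam("scene");cv2.imwrite("pics/s1.png",cv2.resize(c["image"][90:270,150:400,::-1],None,fx=3,fy=3))
s=env.get_state();print(s["clock"],s["tcp_pos"],s["orientation"],s["finger_gap"],s["wrist_force"])
```

```text
2.15 [ 0.59511652 -0.28246013  0.13657099] [2.32317900e-04 9.99945412e-01 1.04429229e-02 2.51813565e-04] -0.00011486225389622883 [-0.11616481  0.48802226 -0.14294105]
```

View pics/s1.png

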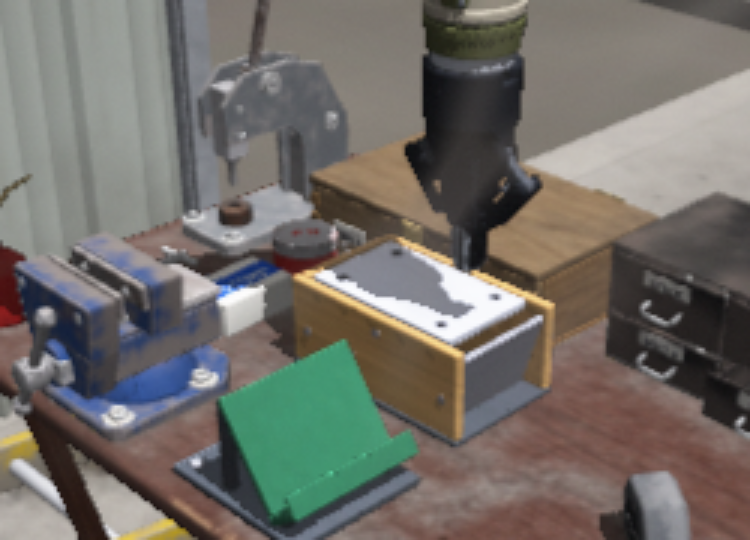

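The crop shows the fingers at about (465,265), over the free end of the plate, which is still flat. The block and stand stand free of other things. Next I'll press and retreat.

Request:
jog_arm --gripper '[0, 0, 0, 0, 0, 0, 0, 0]' --pt "1.2 0.7 -2" --pt "1.2 0.7 -4" --pt "1.2 0.7 -5" --pt "1.2 0.7 -6" --pt "1.2 0.7 -7" --pt "1.2 0.7 -7.6" --pt "1.2 0.7 -7.6" --pt "1.2 0.7 -5" --twist '[0, 0, 0, 0, 0, 0, 0, 0]'

```text
clock: 3.15
tcp_pos: [0.6053, -0.2743, 0.0841]
orientation: [-0.001, 1.0, 0.01, -0.002]
wrist_force: [-0.2, 0.7, 0.5]
finger_gap: 0.0001
grip_force: 0.0
```

Request:
jog_arm --gripper '[0, 0, 0, 0.5, 1, 1, 1, 1]' --pt "0 0 4" --pt "0 0 9" --pt "0 0 14" --pt "0 0 16" --pt "0 -6 16" --pt "0 -8 16" --pt "0 -8 16" --pt "0 -8 16" --twist '[0, 0, 0, 0, 0, 0, 0, 0]'

```text
clock: 4.15
tcp_pos: [0.6069, -0.3544, 0.2462]
orientation: [-0.0, 1.0, 0.011, -0.0]
wrist_force: [-1.0, -0.1, -0.3]
finger_gap: 0.0854
grip_force: 0.0
```

Run:
```python
from h import *
c=cam("scene");cv2.imwrite("pics/s2.png",cv2.resize(c["image"][90:270,150:400,::-1],None,fx=3,fy=3))
P=pts(c);im=c["image"];hsv=cv2.cvtColor(im,cv2.COLOR_RGB2HSV)
m=(P[...,0]>.53)&(P[...,0]<.69)&(P[...,1]>-.31)&(P[...,1]<-.1)&(P[...,2]>.092)&(P[...,2]<.17)
q=P[m];print(len(q))
for _ in range(4):
    o=q.mean(0);n=np.linalg.svd(q-o,full_matrices=False)[2][2];q=q[abs((q-o)@n)<.006]
n*=np.sign(n[2]);print(o.round(4),n.round(3),len(q),np.degrees(np.arccos(n[2])),q.min(0).round(4),q.max(0).round(4))
```

```text
780
[ 0.6041 -0.1934  0.1117] [ 0.013 -0.564  0.826] 770 34.34119745688801 [ 0.5573 -0.2288  0.092 ] [ 0.6564 -0.162   0.1335]
```

View pics/s2.png

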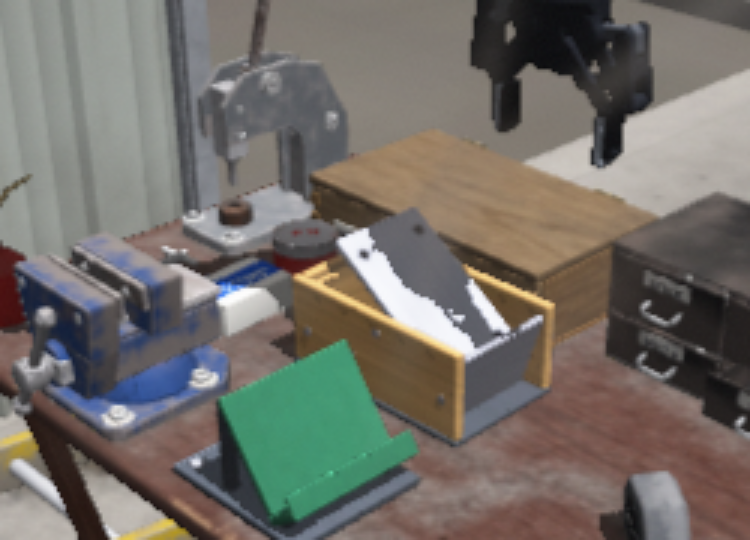

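The crop shows the plate partly tipped, with its raised end near (380,230) and a fitted tilt of 34°. I'll check whether it is still rolling.

```bash
cat >> h.py <<'E'
def tilt(c):
    P=pts(c)
    m=(P[...,0]>.53)&(P[...,0]<.69)&(P[...,1]>-.31)&(P[...,1]<-.1)&(P[...,2]>.092)&(P[...,2]<.19)
    q=P[m]
    for _ in range(4):
        o=q.mean(0);n=np.linalg.svd(q-o,full_matrices=False)[2][2];q=q[abs((q-o)@n)<.006]
    n*=np.sign(n[2]);return o.round(4),n.round(3),len(q),np.degrees(np.arccos(n[2])).round(1),np.percentile(q,2,axis=0).round(4),np.percentile(q,99,axis=0).round(4)
E
python3 - <<'E'
from h import *
for i in range(4):print(tilt(cam("scene")))
E
```

```text
(array([ 0.6043, -0.1934,  0.1117]), array([ 0.012, -0.567,  0.824]), 772, np.float64(34.5), array([ 0.56  , -0.2221,  0.0928]), array([ 0.6546, -0.1648,  0.1319]))
(array([ 0.6045, -0.1936,  0.1117]), array([ 0.016, -0.561,  0.828]), 767, np.float64(34.1), array([ 0.5597, -0.2222,  0.0931]), array([ 0.6544, -0.1646,  0.1316]))
(array([ 0.6043, -0.1933,  0.1116]), array([ 0.017, -0.564,  0.826]), 769, np.float64(34.3), array([ 0.56  , -0.2222,  0.093 ]), array([ 0.6548, -0.1641,  0.1311]))
(array([ 0.6045, -0.1934,  0.1116]), array([ 0.013, -0.563,  0.826]), 763, np.float64(34.3), array([ 0.5601, -0.2221,  0.0929]), array([ 0.6543, -0.1639,  0.1311]))
```

The plate has stuck at 34°, with its lower edge caught on the sloped board. A second, slower push closer to the roller should slide it down.

Request:
jog_arm --gripper '[0, 0, 0, 0, 0, 0, 0, 0]' --pt "0 5 0" --pt "0 8.4 0" --pt "0 8.4 -5" --pt "0 8.4 -10" --pt "0 8.4 -14" --pt "0 8.4 -16" --pt "0 8.4 -17" --pt "0 8.4 -17.6" --twist '[0, 0, 0, 0, 0, 0, 0, 0]'

```text
clock: 5.4
tcp_pos: [0.6074, -0.2712, 0.0704]
orientation: [0.0, 1.0, 0.011, 0.0]
wrist_force: [0.4, -1.1, 0.2]
finger_gap: 0.0
grip_force: 0.0
```

Request:
jog_arm --gripper '[0, 0, 0, 0, 0, 0, 0, 0]' --pt "0 0 -0.2" --pt "0 0 -0.4" --pt "0 0 -0.7" --pt "0 0 -1.0" --pt "0 0 -1.3" --pt "0 0 -1.6" --pt "0 0 -1.8" --pt "0 0 -1.8" --twist '[0, 0, 0, 0, 0, 0, 0, 0]'

```text
clock: 6.4
tcp_pos: [0.6067, -0.2711, 0.0517]
orientation: [-0.0, 1.0, 0.01, -0.0]
wrist_force: [-0.5, 0.0, -0.0]
finger_gap: 0.0003
grip_force: 0.0
```

Run:
```python
from h import *
print(tilt(cam("scene")))
```

```text
(array([ 0.595 , -0.2644,  0.1325]), array([0.999, 0.048, 0.011]), 612, np.float64(89.4), array([ 0.5881, -0.3089,  0.0953]), array([ 0.6014, -0.1826,  0.1851]))
```

Request:
jog_arm --gripper '[0, 0, 0, 0.5, 1, 1, 1, 1]' --pt "0 0 5" --pt "0 0 10" --pt "0 0 15" --pt "0 0 19" --pt "0 -5 20" --pt "0 -8 20" --pt "0 -8 20" --pt "0 -8 20" --twist '[0, 0, 0, 0, 0, 0, 0, 0]'

```text
clock: 7.45
tcp_pos: [0.6068, -0.3509, 0.2518]
orientation: [-0.0, 1.0, 0.01, -0.0]
wrist_force: [-0.1, 0.1, 0.1]
finger_gap: 0.0852
grip_force: 0.0
```

Run:
```python
from h import *
c=cam("scene");print(tilt(c));cv2.imwrite("pics/s3.png",cv2.resize(c["image"][90:270,150:400,::-1],None,fx=3,fy=3))
t=cam("top");P=pts(t);m=(P[...,2]>.125)&(P[...,2]<.18)&(abs(P[...,0]-.607)<.08)&(P[...,1]<-.1)&(P[...,1]>-.25)
q=P[m];print(len(q),q.min(0),q.max(0),np.median(q,0))
```

```text
(array([ 0.6046, -0.2027,  0.1157]), array([ 0.019, -0.712,  0.702]), 772, np.float64(45.4), array([ 0.56  , -0.2257,  0.0933]), array([ 0.6535, -0.1786,  0.1389]))Traceback (most recent call last):
  File "<stdin>", line 4, in <module>
    return umr_minimum(a, axis, None, out, keepdims, initial, where)
ValueError: zero-size array to reduction operation minimum which has no identity
```

View pics/s3.png

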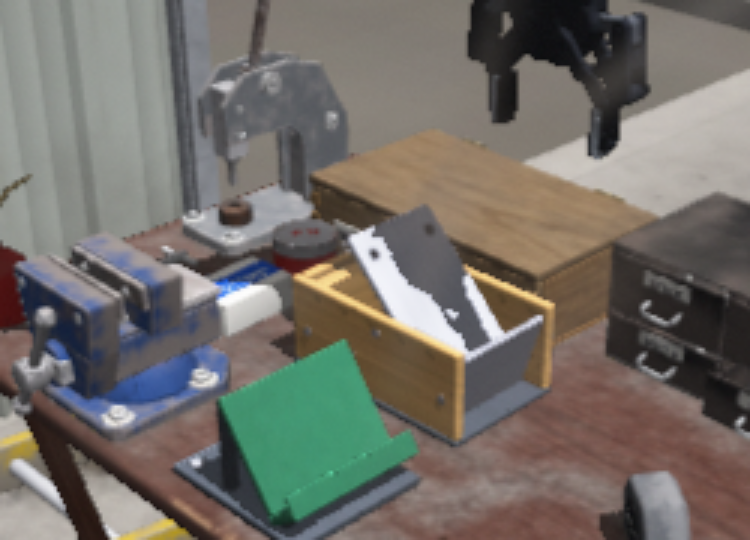

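The plate now leans at 45°, which already satisfies step 1, with its centre about 10 mm from bed_edge. One more push toward 55° will make the vertical grasp easier.

Request:
jog_arm --gripper '[0, 0, 0, 0, 0, 0, 0, 0]' --pt "0 5 0" --pt "0 8 -3" --pt "0 8 -9" --pt "0 8 -15" --pt "0 8 -19" --pt "0 8 -19.8" --pt "0 8 -20.4" --pt "0 8 -21" --twist '[0, 0, 0, 0, 0, 0, 0, 0]'

```text
clock: 8.55
tcp_pos: [0.6086, -0.272, 0.0443]
orientation: [0.001, 1.0, 0.011, 0.002]
wrist_force: [0.1, -0.1, 0.2]
finger_gap: 0.0
grip_force: 0.0
```

Request:
jog_arm --gripper '[0, 0, 0, 0, 0, 0, 0.5, 1]' --pt "0 0 -0.3" --pt "0 0 -0.3" --pt "0 0 3" --pt "0 0 8" --pt "0 0 13" --pt "0 0 18" --pt "0 0 21" --pt "0 0 21" --twist '[0, 0, 0, 0, 0, 0, 0, 0]'

```text
clock: 9.55
tcp_pos: [0.6084, -0.2722, 0.2563]
orientation: [0.002, 1.0, 0.01, 0.003]
wrist_force: [-1.0, 0.6, -0.9]
finger_gap: 0.0357
grip_force: 0.0
```

Run:
```python
from h import *
c=cam("scene");print(tilt(c))
```

```text
(array([ 0.6049, -0.2113,  0.1163]), array([ 0.018, -0.814,  0.58 ]), 707, np.float64(54.5), array([ 0.5606, -0.2291,  0.0934]), array([ 0.6546, -0.1927,  0.14  ]))
```

The plate leans at 54.5°, with its raised edge at y ≈ −0.189, z ≈ 0.14. I'll go down over that edge with the fingers open.

Request:
jog_arm --gripper '[1, 1, 1, 1, 1, 1, 1, 1]' --pt "0 5 0" --pt "0 7.4 0" --pt "0 7.4 -3" --pt "0 7.4 -6" --pt "0 7.4 -9" --pt "0 7.4 -12" --pt "0 7.4 -14" --pt "0 7.4 -14" --twist '[0, 0, 0, 0, 0, 0, 0, 0]' --squeeze 25

```text
clock: 10.6
tcp_pos: [0.605, -0.1964, 0.1092]
orientation: [-0.001, 1.0, 0.011, -0.003]
wrist_force: [-0.5, 0.0, 0.2]
finger_gap: 0.0857
grip_force: 0.0
```

Request:
jog_arm --gripper '[0.5, 0.2, 0, 0, 0, 0, 0, 0]' --pt "0 0 0" --pt "0 0 0" --pt "0 0 0.2" --pt "0 -0.5 0.6" --pt "0 -1 1" --pt "0 -1.5 1.4" --pt "0 -2 1.8" --pt "0 -2.5 2.2" --twist '[0, 0, 0, 0, 0, 0, 0, 0]'

```text
clock: 11.6
tcp_pos: [0.607, -0.2232, 0.1342]
orientation: [0.0, 1.0, 0.01, -0.0]
wrist_force: [0.1, -1.9, -0.1]
finger_gap: 0.0151
grip_force: 22.3
```

Run:
```python
from h import *
c=cam("scene");cv2.imwrite("pics/s4.png",cv2.resize(c["image"][90:270,150:400,::-1],None,fx=3,fy=3))
```

```text
(no output)
```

View pics/s4.png

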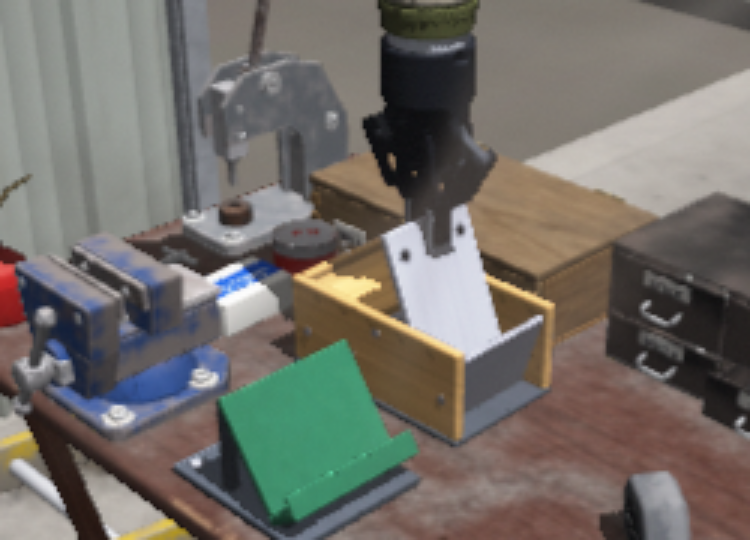

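The crop shows the fingers at about (440,240) gripping the raised edge. The plate is steeper now, and the 15 mm gap means it is still slightly tilted in the grip. Next is the lift.

Request:
jog_arm --gripper '[0, 0, 0, 0, 0, 0, 0, 0]' --pt "0 -0.5 0.7" --pt "0 -1 1.4" --pt "0 -1.3 2.5" --pt "0 -1.3 5" --pt "0 -1.3 8" --pt "0 -1.3 11" --pt "0 -1.3 14" --pt "0 -1.3 15" --twist '[0, 0, 0, 0, 0, 0, 0, 0]'

```text
clock: 12.65
tcp_pos: [0.6074, -0.2348, 0.2862]
orientation: [0.0, 1.0, 0.011, 0.001]
wrist_force: [1.0, -0.2, -4.7]
finger_gap: 0.0076
grip_force: 24.6
```

Run:
```python
from h import *
c=cam("scene");cv2.imwrite("pics/s5.png",cv2.resize(c["image"][60:270,150:400,::-1],None,fx=2.8,fy=2.8))
s=env.get_state();t=s["tcp_pos"];print(t,s["finger_gap"],s["grip_force"])
P=pts(c);hsv=cv2.cvtColor(c["image"],cv2.COLOR_RGB2HSV)
m=(abs(P[...,0]-.607)<.055)&(abs(P[...,1]-t[1])<.06)&(P[...,2]>.115)&(P[...,2]<t[2]-.005)
q=P[m]
for _ in range(4):
    o=q.mean(0);n=np.linalg.svd(q-o,full_matrices=False)[2][2];q=q[abs((q-o)@n)<.005]
n*=-np.sign(n[1]);print(o,n,len(q),q.min(0),q.max(0),"tilt",np.degrees(np.arcsin(n[2])),"yaw",np.degrees(np.arctan2(n[1],n[0])))
```

```text
[ 0.60747948 -0.23501561  0.28638327] 0.0075488558862165135 24.576725363731384
[ 0.60444389 -0.24062407  0.21572883] [ 0.0140464  -0.99988683  0.00538804] 1519 [ 0.55764219 -0.24513733  0.14487058] [ 0.65812229 -0.23618866  0.28129746] tilt 0.3087136826186887 yaw -89.19516220080418
```

View pics/s5.png

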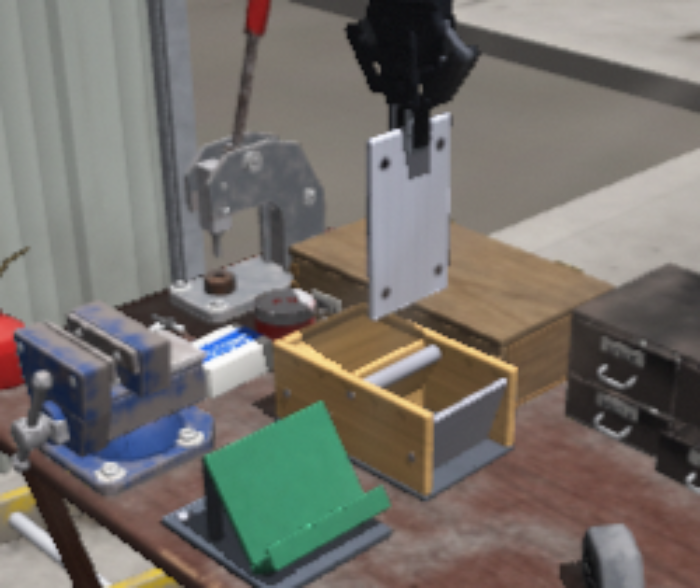

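The crop shows the plate hanging vertically in the grip, covering columns 370–452 with its bottom edge at rows 288–320, clear of the block. The plate yaw of −89.2° matches the stand's −89.4°. I'll carry it above the stand channel.

Request:
jog_arm --gripper '[0, 0, 0, 0, 0, 0, 0, 0]' --pt "-2.5 -1 0" --pt "-6 -2.4 0" --pt "-10 -4 0" --pt "-14 -5.5 0" --pt "-17 -6.6 0" --pt "-17.6 -6.8 0" --pt "-17.6 -6.8 -2" --pt "-17.6 -6.8 -4" --twist '[0, 0, 0, 0, 0, 0, 0, 0]'

```text
clock: 13.7
tcp_pos: [0.4312, -0.3028, 0.2429]
orientation: [-0.001, 1.0, 0.011, 0.0]
wrist_force: [-0.7, 0.7, -2.7]
finger_gap: 0.0073
grip_force: 24.5
```

Run:
```python
from h import *
s=env.get_state();t=s["tcp_pos"];print(t,s["finger_gap"],s["wrist_force"])
c=cam("scene");cv2.imwrite("pics/s6.png",cv2.resize(c["image"][100:300,170:350,::-1],None,fx=3,fy=3))
P=pts(c)
m=(abs(P[...,0]-t[0])<.06)&(abs(P[...,1]-t[1]+.006)<.008)&(P[...,2]>.08)&(P[...,2]<t[2]+.05)
q=P[m];g=q[(q[:,2]<t[2]-.01)]
for _ in range(3):
    o=g.mean(0);n=np.linalg.svd(g-o,full_matrices=False)[2][2];g=g[abs((g-o)@n)<.004]
print("face",o,n,len(g),g.min(0),g.max(0))
for x in np.arange(-.04,.05,.02):
    k=abs(q[:,0]-t[0]-x)<.01;print(round(x,3),np.percentile(q[k,2],[0,2,98,100]).round(4))
# stand as seen by scene camera
hsv=cv2.cvtColor(c["image"],cv2.COLOR_RGB2HSV);gm=(hsv[...,0]>60)&(hsv[...,0]<90)&(hsv[...,1]>100)&(P[...,1]>-.31)&(P[...,1]<-.24)&(abs(P[...,0]-.43)<.055)&(P[...,2]>.035)&(P[...,2]<.09)
q=P[gm]
for _ in range(3):
    o=q.mean(0);n=np.linalg.svd(q-o,full_matrices=False)[2][2];q=q[abs((q-o)@n)<.004]
print("slope",o,n,len(q))
full=(hsv[...,0]>60)&(hsv[...,0]<90)&(hsv[...,1]>100)&(P[...,2]>.01)&(P[...,2]<.12)&(P[...,0]<.55)&(P[...,0]>.33)&(P[...,1]<-.22)
q=P[full];print("green x",np.percentile(q[:,0],[1,99]))
```

```text
[ 0.43122778 -0.30280154  0.24290999] 0.00731092807348371 [-0.66903942  0.72245325 -2.71722743]
face [ 0.42898807 -0.30812859  0.1700442 ] [-1.73386559e-02  9.99849673e-01 -4.11721681e-05] 1828 [ 0.38262367 -0.31215124  0.10219231] [ 0.48123357 -0.30381157  0.2327506 ]
-0.04 [0.1032 0.1063 0.2613 0.2635]
-0.02 [0.1022 0.1074 0.2734 0.2875]
0.0 [0.1025 0.1063 0.2786 0.2915]
0.02 [0.1023 0.1066 0.2581 0.2644]
0.04 [0.1024 0.1068 0.2617 0.2633]
slope [ 0.4218957  -0.2810408   0.05729658] [ 0.00697225 -0.81505607  0.57934013] 899
green x [0.36760015 0.49007688]
```

View pics/s6.png

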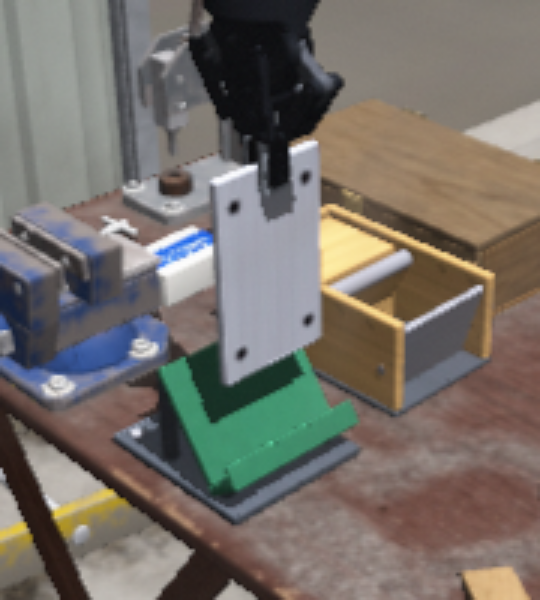

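The plate hangs over the channel with its bottom edge at z ≈ 0.1025, running from (222,383) to (320,340) in the crop, centred at x ≈ 0.431. I'll shift it 2 mm right to centre it in the channel and lower it.

Request:
jog_arm --gripper '[0, 0, 0, 0, 0, 0, 0, 0]' --pt "-0.1 -0.2 -1" --pt "-0.1 -0.2 -2.5" --pt "-0.1 -0.2 -4" --pt "-0.1 -0.2 -5.5" --pt "-0.1 -0.2 -6.5" --pt "-0.1 -0.2 -6.9" --pt "-0.1 -0.2 -7.1" --pt "-0.1 -0.2 -7.1" --twist '[0, 0, 0, 0, 0, 0, 0, 0]' --squeeze 20

```text
clock: 14.75
tcp_pos: [0.4302, -0.3055, 0.1735]
orientation: [0.0, 1.0, 0.01, 0.0]
wrist_force: [-0.4, 0.0, -4.7]
finger_gap: 0.0073
grip_force: 24.6
```

```bash
cat >> h.py <<'E'
def face(c):
    P=pts(c);im=c["image"];hsv=cv2.cvtColor(im,cv2.COLOR_RGB2HSV)
    m=(abs(P[...,0]-.431)<.06)&(P[...,2]>.05)&(P[...,2]<.2)&(P[...,1]>-.34)&(P[...,1]<-.19)&(hsv[...,1]<60)&(hsv[...,2]>110)
    q=P[m]
    for _ in range(4):
        o=q.mean(0);n=np.linalg.svd(q-o,full_matrices=False)[2][2];q=q[abs((q-o)@n)<.005]
    n*=-np.sign(n[1]);return o.round(4),n.round(3),len(q),np.percentile(q,2,axis=0).round(4),np.percentile(q,98,axis=0).round(4)
E
python3 - <<'E'
from h import *
s=env.get_state();print(s["tcp_pos"],s["wrist_force"],s["finger_gap"])
c=cam("scene");print(face(c))
E
```

```text
[ 0.43019169 -0.30547917  0.17348062] [-0.35999033  0.04961386 -4.74386539] 0.007302016306944401
(array([ 0.4269, -0.3109,  0.1202]), array([ 0.017, -1.   ,  0.005]), 1701, array([ 0.3839, -0.3139,  0.0533]), array([ 0.4758, -0.3077,  0.1923]))
```

Request:
jog_arm --gripper '[0, 0, 0, 0, 0, 0, 0, 0]' --pt "0 0 -0.1" --pt "0 0 -0.2" --pt "0 0 -0.3" --pt "0 0 -0.4" --pt "0 0 -0.5" --pt "0 0 -0.5" --pt "0 0 -0.5" --pt "0 0 -0.5" --twist '[0, 0, 0, 0, 0, 0, 0, 0]'

```text
clock: 15.8
tcp_pos: [0.43, -0.3053, 0.1682]
orientation: [0.0, 1.0, 0.011, 0.0]
wrist_force: [-0.1, -0.3, -4.1]
finger_gap: 0.0074
grip_force: 24.6
```

Request:
jog_arm --gripper '[0, 0, 0, 0, 0, 0, 0, 0]' --pt "0 0 -0.1" --pt "0 0 -0.1" --pt "0 0 -0.2" --pt "0 0 -0.2" --pt "0 0 -0.3" --pt "0 0 -0.3" --pt "0 0 -0.3" --pt "0 0 -0.3" --twist '[0, 0, 0, 0, 0, 0, 0, 0]'

```text
clock: 16.8
tcp_pos: [0.4303, -0.3056, 0.1656]
orientation: [0.0, 1.0, 0.011, 0.0]
wrist_force: [0.9, -0.0, 1.4]
finger_gap: 0.0069
grip_force: 25.4
```

The ledge now carries the plate, since the wrist force went from −4.7 to +1.4 N. I'll tilt it left against the back while it is still gripped.

Request:
jog_arm --gripper '[0, 0, 0, 0, 0, 0, 0, 0]' --pt "0 0.3 0" --pt "0 0.7 0" --pt "0 1.1 0" --pt "0 1.5 -0.1" --pt "0 1.9 -0.1" --pt "0 2.3 -0.2" --pt "0 2.7 -0.3" --pt "0 2.7 -0.3" --twist '[0, 0, 0, 0, 0, 0, 0, 0]'

```text
clock: 17.8
tcp_pos: [0.431, -0.2823, 0.1644]
orientation: [0.005, 1.0, 0.01, 0.001]
wrist_force: [-2.9, -9.2, 5.8]
finger_gap: 0.0076
grip_force: 77.6
```

Run:
```python
from h import *
print(face(cam("scene")))
```

```text
(array([ 0.428 , -0.2971,  0.1148]), array([ 0.011, -0.987,  0.16 ]), 1825, array([ 0.384 , -0.308 ,  0.0531]), array([ 0.4766, -0.2852,  0.1824]))
```

Request:
jog_arm --gripper '[0.12, 0.16, 0.2, 0.25, 0.3, 0.36, 0.42, 0.48]' --pt "0 0 0" --pt "0 0 0" --pt "0 0 0" --pt "0 0 -0.1" --pt "0 0 -0.2" --pt "0 0 -0.4" --pt "0 0 -0.6" --pt "0 0 -0.8" --twist '[0, 0, 0, 0, 0, 0, 0, 0]'

```text
clock: 18.85
tcp_pos: [0.43, -0.2782, 0.154]
orientation: [-0.0, 1.0, 0.01, -0.0]
wrist_force: [0.2, 1.1, 0.5]
finger_gap: 0.0408
grip_force: 0.4
```

Run:
```python
from h import *
c=cam("scene");cv2.imwrite("pics/s7.png",cv2.resize(c["image"][100:300,170:350,::-1],None,fx=3,fy=3))
print(face(c))
```

```text
(array([ 0.4237, -0.2886,  0.105 ]), array([ 0.008, -0.958,  0.287]), 1599, array([ 0.3838, -0.305 ,  0.0521]), array([ 0.4766, -0.2672,  0.1766]))
```

View pics/s7.png

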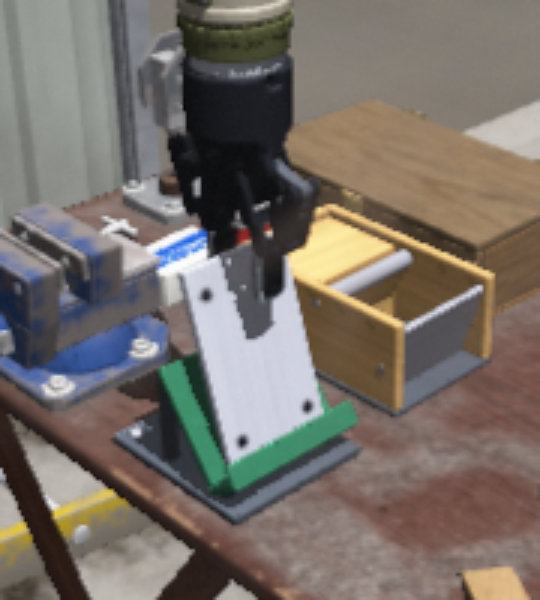

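The crop shows the plate standing in the channel and leaning at about 17° from vertical on the left finger. I'll lower it along its arc.

Request:
jog_arm --gripper '[0.5, 0.5, 0.5, 0.5, 0.5, 0.5, 0.5, 0.5]' --pt "0 0.5 -0.2" --pt "0 1 -0.4" --pt "0 1.5 -0.6" --pt "0 2 -0.8" --pt "0 2.5 -1" --pt "0 3 -1.2" --pt "0 3.4 -1.4" --pt "0 3.8 -1.6" --twist '[0, 0, 0, 0, 0, 0, 0, 0]'

```text
clock: 19.9
tcp_pos: [0.43, -0.24, 0.138]
orientation: [0.0, 1.0, 0.011, -0.0]
wrist_force: [0.2, 0.9, -0.4]
finger_gap: 0.0429
grip_force: 0.4
```

Request:
jog_arm --gripper '[0.5, 0.5, 0.5, 0.5, 0.5, 0.5, 0.5, 0.5]' --pt "0 0.2 -0.1" --pt "0 0.4 -0.2" --pt "0 0.6 -0.3" --pt "0 0.8 -0.4" --pt "0 1 -0.5" --pt "0 1.2 -0.5" --pt "0 1.4 -0.5" --pt "0 1.5 -0.5" --twist '[0, 0, 0, 0, 0, 0, 0, 0]'

```text
clock: 20.9
tcp_pos: [0.43, -0.2252, 0.1332]
orientation: [0.0, 1.0, 0.011, 0.0]
wrist_force: [0.1, 0.6, -0.1]
finger_gap: 0.0427
grip_force: 0.0
```

Run:
```python
from h import *
c=cam("scene");r=face(c);print(r,np.degrees(np.arccos(r[1][2])))
```

```text
(array([ 0.4258, -0.2626,  0.097 ]), array([ 0.006, -0.817,  0.576]), 1768, array([ 0.3839, -0.2948,  0.0519]), array([ 0.4757, -0.2237,  0.1528])) 54.83030707614427
```

The plate lies at 54.8°, flat on the back with the fingers free. I'll retreat straight up and check.

Request:
jog_arm --gripper '[0.6, 0.7, 0.7, 0.7, 0.7, 0.7, 0.7, 0.7]' --pt "0 0 0" --pt "0 0 0.5" --pt "0 0 2" --pt "0 0 5" --pt "0 0 9" --pt "0 0 13" --pt "0 0 16" --pt "0 0 16" --twist '[0, 0, 0, 0, 0, 0, 0, 0]'

```text
clock: 21.95
tcp_pos: [0.4312, -0.2262, 0.2968]
orientation: [0.002, 1.0, 0.011, 0.003]
wrist_force: [0.1, 0.2, 0.5]
finger_gap: 0.0598
grip_force: 0.0
```

Run:
```python
from h import *
c=cam("scene");r=face(c);o,n=r[0],r[1];print(r,np.degrees(np.arccos(n[2])))
P=pts(c);hsv=cv2.cvtColor(c["image"],cv2.COLOR_RGB2HSV)
m=(abs(P[...,0]-.431)<.07)&(abs((P-o)@n)<.004)&(hsv[...,1]<60)
q=P[m]-o;ex=np.array([0,-n[2],n[1]]);ex/=np.linalg.norm(ex)
d=q@ex;print("along slope",np.percentile(d,[.5,99.5]),"top pt",o+ex*np.percentile(d,.5),"x",np.percentile(P[m][:,0],[1,99]))
# normal distance of plate face from the back plane seen by this camera before placing (expect 8 mm)
b=np.array([.4219,-.2810,.0573]);print("face above back",(o-b)@n)
C=np.array([.4219,-.305,.0217]);print("top to ledge along slope",(C-(o+ex*np.percentile(d,.5)))@ex)
cv2.imwrite("pics/s8.png",cv2.resize(c["image"][100:300,170:350,::-1],None,fx=3,fy=3))
```

```text
(array([ 0.4283, -0.2582,  0.1035]), array([ 0.008, -0.818,  0.575]), 2054, array([ 0.3837, -0.2941,  0.0523]), array([ 0.4761, -0.222 ,  0.1545])) 54.90036780460649
along slope [-0.06401926  0.13114318] top pt [ 0.4283     -0.22138431  0.15587433] x [0.37493641 0.48305777]
face above back 0.007965799999999967
top to ledge along slope 0.15785343432866328
```

View pics/s8.png

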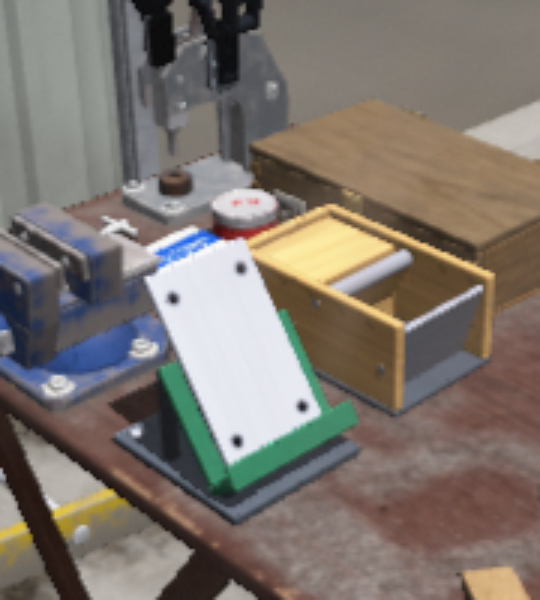

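The plate lies flat on the stand: its face is 8.0 mm off the back, its top edge is 158 mm from the ledge (160 expected), and it is centred in x. The gripper is well clear, so I'm handing in.

```bash
python3 -c "
from workcell import env
print(env.hand_in())"
```

```text
the job is handed in; nothing more can be done
None
```

The job is handed in: the plate was tipped up, lifted out and set on the green stand, where it measured flat against the back, with its lower end on the ledge to within about 2 mm and roughly in the middle, released after about 22 s; the hand-in gave no verdict.

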